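# Set the stop collar on a syringe pump

## Robot

A 6-joint arm with a two-finger parallel gripper is mounted at the origin on the work surface. World frame = base frame: x ahead of the robot, y to its left, z up, the work surface at z = 0. Lengths are in m, angles in rad, forces in N, time in s.
With the tool pointing down it reaches from about 0.3 to 0.775 m from the base axis. Payload 14.6 kg.
Tool frame: the origin (TCP) lies on the centre line of the jaws, within the pads' length; the fingertips stand 19 mm ahead of it and the grasp point (between the pads) is the TCP; z points along the fingers, y is the direction in which the jaws open and shut (so a half turn about z gives the same grasp; the last joint's range is limited). The gripper opens to 94 mm and grips with 3 to 60 N. Pads are 16 mm wide; open, the fingers measure 119 mm over their backs; the gripper's body (75 mm by 177 mm) begins 78 mm behind the grasp point.
Start: joints at [1.194, 0.3, 1.521, -0, 1.321, -0.067], TCP at [0.168, 0.524, 0.191] pointing down, gripper open.
Joint ranges: [-3.03, 3.03], [-0.79, 2.21], [0.23, 2.52], [-1.04, 4.18], [0, 3.07], [-2.55, 2.55]. Speed limits (rad/s): [2.22, 2.22, 2.57, 3.14, 3.14, 3.14].

## Interface

Orientations are given as [roll, pitch, yaw] about the fixed x, y, z axes, in that order (R = Rz(yaw) Ry(pitch) Rx(roll)).
In Python, from station import ctrl gives the robot as it stands. The module is installed in compiled form; this text tells all that it offers.
- The arm moves only by the shell command python3 -m creep 'ROWS' [FORCE]. ROWS is a JSON object of lists of equal length, an entry for each row: "translation": the shift along the world's x, y, z in mm, a list of three; "yaw": the turn about the world's z in rad; "gripper": the closure in counts, from 0 (fully open) to 255 (shut). A call has 1 to 5 rows; each row is the pose to reach, as a shift and turn from the pose measured when the call began; what a row does not reach only later rows make up. A row lasts 1/12 s, in which the tool goes at most 41.7 mm and 7.16 degrees, less where a joint would pass 70% of its speed; a pose out of reach is approached as far as the arm can. A call with a gripper value outside its range is refused whole. The fingers move at their own pace and stop on an object; FORCE is the grip in N (left out, the last holds). Time passes only in rows, so rows that repeat a pose let the fingers close. It gives the time, the measured TCP pose, the force and the opening at its end, in the units of the state.
- ctrl.get_obs(): the state, without advancing time (a new reading comes with each control period).
- ctrl.camera(name): name is "side" or "top" or "wrist"; returns a dict with "pixels" (384x512x3 uint8, red, green, blue), "depth" (384x512 float32, m along the optical axis (not along the pixel's ray), 0 where there is no reading), "fx", "fy", "cx", "cy" (pixels), "R" (3x3) and "t" (3): a world point X has camera coordinates R X + t; the wrist camera has in their place "tool_from_camera" (4x4, takes a point from camera to tool coordinates, whose origin is the TCP and whose axes are the flange's). Camera axes: x right, y down, z forward; pixel columns grow to the right and rows downward; lengths in m; the calibration is good to about 2 mm. A picture is of the moment at which its call begins: read the wrist's pose just before it.
- ctrl.hand_in(): hands the job in, once; it reports no verdict.
The state is a dict: "time_s": time; "qpos": joint angles; "joint_vel": joint speeds; "tau": joint torques, N m; "ee_pos": TCP position; "eef_rot": TCP orientation; "force": force on the tool from outside, world axes, zero at the start; "moment": the same for the moment, N m; "grip_width": finger opening in m.
Only numpy, scipy, OpenCV 4.12 (cv2) and the standard library are available. Lean on these libraries where they do the work, as an engineer would, in place of code of your own. Each camera call takes 0.05 s, during which the arm holds its last target. There are 200 camera calls.

## Task

On the syringe pump, loosen the blue wing screw of the stop collar, slide the collar along the rod until it presses lightly (about 6 N) on the orange spring buffer of the pusher, and turn the screw tight again, so that the collar is left there still pressing on the buffer. Never press the buffer with more than 15 N, and leave the pusher, the collar with the red screw and everything lying around where they are.

Things in the scene. Friction and masses are not known exactly. Their poses are not given: they have to be found in the camera images.
- pump: white syringe pump, 150 x 320 mm, fixed. Origin: centre of its underside, on the table; z up; y runs along the steel guide rod (10 mm thick) that carries the collars, its centre line 30 mm to the -x side of the origin and 85 mm above the table. End plates (y = -152 and +152 mm), pusher and syringe reach 100 mm above the table, lower than the screws' wings.
- collar: aluminium stop collar to be set, a knurled ring, diameter 34 mm, 24 mm long along the rod. Origin: its centre, on the rod's centre line; axes as the pump's. Parked near the pump's -y end, the screw's foot is caught between two lugs on the rod: it cannot slide until the screw is loose. Then it slides to +y (70 to 135 mm to the buffer), a snug fit that drags with about 7 N and stays where left.
- wing (a point): centre of the blue wing of the set screw on top of the collar: an upright flat blade 26 mm long (its y axis), 8 mm thick (its x axis), 22 mm high (z up); it lies 38 mm above the collar's origin; the blade's lower edge is 10 mm above the collar's top, on a thin neck. It turns about its own z axis with the screw.
- screw (a joint): angle of the blue screw, rad: 0 fully tight (end stop, blade along the rod), grows counterclockwise seen from above as it is loosened, up to 2.6. Below about 0.85 it holds the parked collar; above it frees it. Below 0.25 counts as tight. It stays where it is left and takes about 0.1 N m to turn. Starts between 0 and 0.12.
- pusher: black block across the rod, 36 mm along it, held still by a lead screw. Origin: on the rod's centre line, mid-thickness; axes as the pump's. On its -y face, round the rod, is an orange spring buffer (24 mm disc). Its face is 24 to 37 mm from the origin, towards -y: set anew each time, not measured, so feel for it. It yields 1 mm per 3 N from first touch, solid after 8 mm.
- red_collar: another collar, with a red wing, same size, on the +y end of the rod beyond the pusher. Leave alone. Origin: its centre.
- spare_collar: loose aluminium ring, 34 mm diameter, 16 mm high, lying on the table in front of the pump. Leave alone. Origin: centre of its underside.
- vial: small vial with blue cap, 22 mm diameter, 40 mm high, standing in front of the pump. Leave alone. Origin: centre of its underside.
- driver: screwdriver with orange handle, 170 mm long, lying on the table. Leave alone.
- mug: blue mug, 80 mm diameter, 92 mm high. Leave alone. Origin: centre of its underside.
- logbook: black logbook with red spine, 150 x 210 x 16 mm. Leave alone. Origin: centre of its underside.
- tape: roll of yellow tape, 90 mm diameter, 20 mm high. Leave alone. Origin: centre of its underside.
- mouse: black computer mouse, 100 x 58 x 30 mm. Leave alone. Origin: centre of its underside.

How it is judged:
By the outcome, as a careful person would: the job done as asked, in the order asked, and still so for the second after the job is handed in, with the robot touching nothing.
It also fails if it takes over 64 s, if anything falls off the work surface, if the arm or the gripper's body presses on something with over 40 N, if the wrist force passes 120 N, or if a joint passes its speed limit or range.

## Working session

There is one attempt and no reset: what is moved stays moved. The work goes in short steps, Python scripts to look and compute and a shell command to move; the robot and the scene stay as the last step left them, time stands still between calls to the robot, and variables do not carry over. Pictures are saved under pics/ and viewed, about 8 in all and at most 12, crops included, and the job is handed in when it is done.

```bash
mkdir -p pics
cat > h.py <<'E'
import numpy as np, cv2
from station import ctrl
from scipy.spatial.transform import Rotation as Ro
def save(n,f):
    c=ctrl.camera(n); cv2.imwrite('pics/'+f,c['pixels'][:,:,::-1]); return c
def pts(c,o=None):
    d=c['depth'];v,u=np.mgrid[:d.shape[0],:d.shape[1]]
    P=np.stack([(u-c['cx'])/c['fx']*d,(v-c['cy'])/c['fy']*d,d],-1)
    if 'R' in c: return (P-c['t'])@np.array(c['R'])
    T=np.array(c['tool_from_camera']);P=P@T[:3,:3].T+T[:3,3]
    return P@Ro.from_euler('xyz',o['eef_rot']).as_matrix().T+o['ee_pos']
E
python3 - <<'E'
from h import *
o=ctrl.get_obs();print(o)
a=save('top','top.png');b=save('side','side.png')
np.savez('s.npz',**{k+n:v for n,c in(('t',a),('s',b)) for k,v in c.items()})
cv2.imwrite('pics/both.png',cv2.resize(np.vstack([a['pixels'],b['pixels']])[:,:,::-1],None,fx=.78,fy=.78))
for c in(a,b):
    P=pts(c);hs=cv2.cvtColor(c['pixels'],cv2.COLOR_RGB2HSV)
    for nm,lo,hi in(('blue',(95,110,50),(130,255,255)),('orange',(5,150,120),(20,255,255)),('red',(0,150,80),(4,255,255))):
        m=cv2.inRange(hs,lo,hi);n,l,s,ce=cv2.connectedComponentsWithStats(m)
        for i in range(1,n):
            if s[i,4]>15:
                q=P[(l==i)&(c['depth']>0)];print(nm,s[i],ce[i].round(1),np.median(q,0).round(3) if len(q) else None,q[:,2].max().round(3) if len(q) else '')
E
```

```text
{'time_s': 0.0, 'qpos': array([ 1.19439915e+00,  3.00487073e-01,  1.52158973e+00, -1.10396505e-05,
        1.32072679e+00, -6.66009642e-02]), 'joint_vel': array([-0.00089757,  0.00084392, -0.00223502,  0.00180179, -0.00184873,
       -0.00145677]), 'tau': array([ 4.70326063e-05, -5.31814206e+01, -3.52729189e+01,  7.07810232e-02,
        2.44234741e-02, -1.11682455e-04]), 'ee_pos': array([0.16757431, 0.52354392, 0.19077393]), 'eef_rot': array([-3.14038368e+00, -6.99211361e-05,  2.83179913e+00]), 'force': array([-0.19384383,  0.40885983,  0.63920986]), 'moment': array([ 0.02098973,  0.03262537, -0.06211258]), 'grip_width': 0.09391165091614587}
blue [   0  144   41   52 1436] [ 21.3 169. ] [0.625 0.638 0.1  ] 0.136
blue [224 213   6   6  32] [226.5 215.5] [0.504 0.068 0.04 ] 0.046
orange [207 168  28  11  44] [220.  173.3] [0.621 0.088 0.09 ] 0.096
orange [163 183  28  11  40] [176.  188.2] [0.577 0.212 0.09 ] 0.093
orange [ 98 244  15  29 223] [104.6 258.3] [0.371 0.423 0.024] 0.034
red [420 213  11  51 334] [424.8 238.4] [ 0.448 -0.527  0.017] 0.025
blue [272 222   6   7  29] [274.3 224.6] [0.505 0.076 0.038] 0.045
blue [ 163  345   71   39 1634] [200.4 365.9] [0.601 0.647 0.1  ] 0.131
orange [233 192   9  28  33] [237.1 204.9] [0.637 0.048 0.088] 0.093
orange [243 229   6  19  29] [245.3 237. ] [0.585 0.193 0.088] 0.091
orange [291 312  30  17 259] [305.6 319.8] [0.372 0.432 0.022] 0.031
red [287 136  33   3  92] [303.9 136.9] [ 0.443 -0.522  0.015] 0.025
red [257 232   3   9  16] [258.2 236.1] [0.536 0.226 0.131] 0.136
```

View pics/both.png

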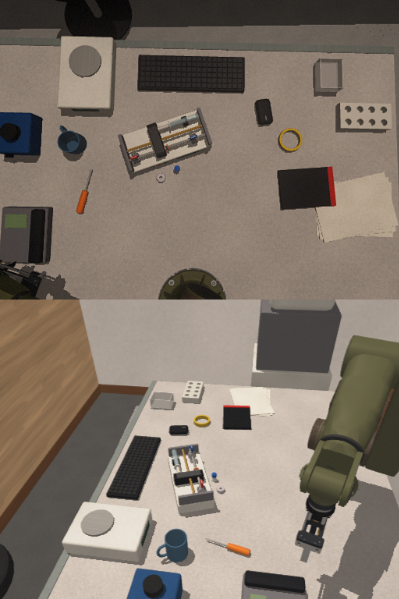

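Run:
```python
from h import *
z=np.load('s.npz')
cr=[]
for n,(x,y,w,h) in(('t',(145,135,135,95)),('s',(205,180,90,95))):
    c={k[:-1]:z[k] for k in z if k[-1]==n}
    im=c['pixels'][y:y+h,x:x+w,::-1];cr.append(cv2.resize(im,(int(w*290/h) ,290),interpolation=cv2.INTER_CUBIC))
    P=pts(c);hs=cv2.cvtColor(c['pixels'],cv2.COLOR_RGB2HSV)
    roi=np.zeros(hs.shape[:2],bool);roi[y:y+h,x:x+w]=1
    q=roi&(P[...,2]>.108)
    nn,l,s,ce=cv2.connectedComponentsWithStats(q.astype(np.uint8))
    for i in range(1,nn):
        if s[i,4]>3: print(n,s[i],np.median(P[l==i],0).round(3),np.median(c['pixels'][l==i],0))
    m=roi&(P[...,2]>.05)
    r=cv2.minAreaRect(P[m][:,:2].astype(np.float32)*1000);print(r)
cv2.imwrite('pics/crop.png',np.hstack(cr))
```

```text
t [244 173   9   6  33] [0.613 0.006 0.133] [ 50.  65. 106.]
t [167 199  10   6  35] [0.535 0.215 0.133] [130.  41.  35.]
((554.8521118164062, 92.99827575683594), (259.5382995605469, 316.94085693359375), 19.901641845703125)
s [243 186   4  10  27] [0.614 0.015 0.127] [ 61.  89. 111.]
s [256 230   4  11  34] [0.539 0.223 0.131] [138.   71.   66.5]
((476.61212158203125, 557.4287109375), (165.7420654296875, 1253.3892822265625), 16.596403121948242)
```

View pics/crop.png

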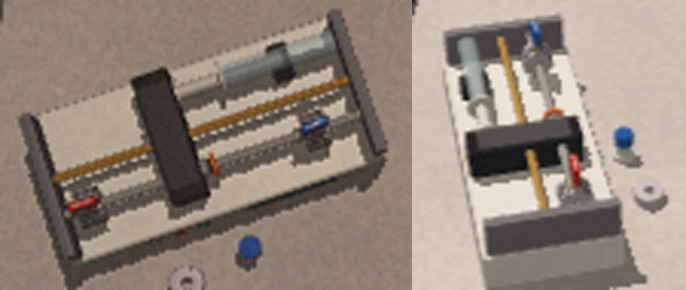

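```bash
python3 -m creep '{"translation":[[26,-30,5],[52,-60,10],[78,-90,15],[104,-120,20],[130,-150,25]],"yaw":[-0.1,-0.2,-0.3,-0.4,-0.5],"gripper":[0,0,0,0,0]}'
python3 -m creep '{"translation":[[26,-30,5],[52,-60,10],[78,-90,15],[104,-120,15],[130,-150,15]],"yaw":[-0.1,-0.2,-0.3,-0.4,-0.41],"gripper":[0,0,0,0,0]}'
python3 -m creep '{"translation":[[26,-30,0],[52,-60,0],[78,-90,0],[104,-120,0],[130,-150,0]],"yaw":[0,0,0,0,0],"gripper":[0,0,0,0,0]}'
```

```text
time_s: 0.52
ee_pos: [0.2983, 0.3719, 0.2159]
eef_rot: [-3.14, 0.0, 2.327]
force: [0.2, 1.0, 0.3]
grip_width: 0.0939
time_s: 0.93
ee_pos: [0.4292, 0.2202, 0.2311]
eef_rot: [-3.141, -0.0, 1.911]
force: [0.3, 0.0, 0.8]
grip_width: 0.0941
time_s: 1.35
ee_pos: [0.5601, 0.0683, 0.2308]
eef_rot: [-3.14, -0.0, 1.911]
force: [0.4, 1.2, -0.2]
grip_width: 0.0942
```

```bash
python3 -m creep '{"translation":[[26,-30,0],[50,-58,0],[52,-60,0],[52,-60,0]],"yaw":[0,0,0,0],"gripper":[0,0,0,0]}'
cat > look.py <<'E'
from h import *
import sys
o=ctrl.get_obs();c=save('wrist',sys.argv[1]);P=pts(c,o);hs=cv2.cvtColor(c['pixels'],cv2.COLOR_RGB2HSV)
print(o['ee_pos'],o['eef_rot'],o['force'],o['moment'])
for nm,lo,hi in(('blue',(95,110,40),(130,255,255)),('orange',(3,150,110),(20,255,255)),('red',(0,150,60),(3,255,255))):
    m=cv2.inRange(hs,lo,hi);n,l,s,ce=cv2.connectedComponentsWithStats(m)
    for i in range(1,n):
        q=P[(l==i)&(c['depth']>0)]
        if s[i,4]>60 and len(q):
            zt=np.percentile(q[:,2],95);t=q[q[:,2]>zt-.006]
            r=cv2.minAreaRect(t[:,:2].astype(np.float32)*1000)
            print(nm,s[i],'ztop',zt.round(4),'rect',np.round(r[0],1),np.round(r[1],1),round(r[2],1),'range',q.min(0).round(3),q.max(0).round(3))
E
python3 look.py w1.png
```

```text
time_s: 1.68
ee_pos: [0.6124, 0.0068, 0.2296]
eef_rot: [-3.138, -0.001, 1.908]
force: [-0.0, 0.6, -0.0]
grip_width: 0.0941
[0.61242796 0.00681404 0.22957938] [-3.13849618e+00 -9.54439869e-04  1.90824054e+00] [-0.02506215  0.60862767 -0.01522427] [-0.04515313  0.07592496  0.01459393]
blue [172  78  21  19 291] ztop 0.0411 rect [503.5  68.7] [17.  20.4] 83.1 range [ 0.493  0.06  -0.001] [0.513 0.079 0.042]
blue [250 173  10  31 180] ztop 0.1347 rect [611.6   6.2] [ 7.3 25.1] 24.3 range [ 0.604 -0.006  0.115] [0.619 0.018 0.135]
orange [243  75  23   5  76] ztop 0.0968 rect [577.2  99.8] [19.9  3.5] 23.8 range [0.567 0.095 0.054] [0.587 0.108 0.098]
orange [287 102   7  34 105] ztop 0.0904 rect [623.8  75.3] [ 6.1 31.6] 20.1 range [0.617 0.059 0.087] [0.627 0.09  0.091]
orange [287 152   6  40 131] ztop 0.0902 rect [642.   25.6] [ 5.4 40.9] 20.8 range [0.633 0.007 0.087] [0.652 0.044 0.091]
```

View pics/w1.png

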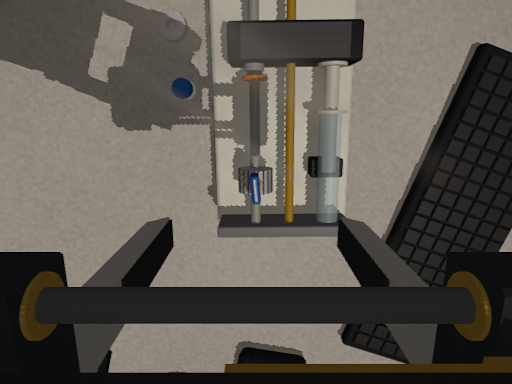

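```bash
python3 -m creep '{"translation":[[-1,-1,-25],[-1,-1,-55],[-1,-1,-80],[-1,-1,-95],[-1,-1,-99]],"yaw":[0.087,0.087,0.087,0.087,0.087],"gripper":[60,120,160,170,170]}' 40
python3 -m creep '{"translation":[[0,0,0],[0,0,0]],"yaw":[0,0],"gripper":[170,170]}'
```

```text
time_s: 2.15
ee_pos: [0.609, 0.0087, 0.1286]
eef_rot: [-3.135, -0.003, 1.998]
force: [0.2, -0.9, 0.1]
grip_width: 0.0638
time_s: 2.32
ee_pos: [0.6088, 0.0096, 0.1295]
eef_rot: [-3.136, -0.003, 2.0]
force: [-0.1, -0.4, 0.6]
grip_width: 0.0505
```

```bash
python3 -m creep '{"translation":[[3,-3.5,0],[3,-3.5,0],[3,-3.5,0]],"yaw":[0,0,0],"gripper":[170,170,170]}'
python3 look.py w2.png
```

```text
time_s: 2.57
ee_pos: [0.6122, 0.006, 0.1304]
eef_rot: [-3.137, -0.002, 1.999]
force: [-0.4, 0.2, -0.2]
grip_width: 0.0325
[0.61224557 0.00604542 0.13043322] [-3.13738666e+00 -2.00754461e-03  1.99938272e+00] [-0.36394876  0.24469724 -0.22891378] [-0.06865041  0.03213148  0.05563341]
blue [153  56  29  28 633] ztop 0.041 rect [503.4  67.3] [20.3 20.3] 85.0 range [0.492 0.057 0.001] [0.514 0.079 0.042]
blue [249 199  13  48 418] ztop 0.1345 rect [611.6   6.3] [ 7.4 25.3] 24.4 range [ 0.604 -0.006  0.101] [0.62  0.018 0.135]
orange [314  46  12  40 187] ztop 0.0901 rect [610.3 112.3] [ 7.5 24.1] 20.0 range [0.603 0.102 0.086] [0.617 0.123 0.091]
orange [252  58  33   9 198] ztop 0.0972 rect [577.3  99.7] [19.8  4.3] 21.9 range [0.568 0.095 0.086] [0.588 0.105 0.098]
```

View pics/w2.png

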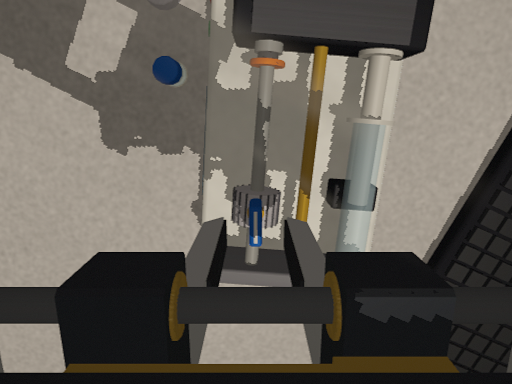

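Both views agree: wing at (611.6, 6.3) mm, top at 134.5 mm, and it lies midway between the fingers. Closing.

```bash
python3 -m creep '{"translation":[[-0.5,0,0],[-0.5,0,0],[-0.5,0,0],[-0.5,0,0]],"yaw":[0,0,0,0],"gripper":[255,255,255,255]}' 40
python3 -m creep '{"translation":[[0,0,0],[0,0,0]],"yaw":[0,0],"gripper":[255,255]}'
```

```text
time_s: 2.95
ee_pos: [0.6116, 0.006, 0.1302]
eef_rot: [-3.137, -0.002, 1.999]
force: [-0.1, -0.1, 0.8]
grip_width: 0.0082
time_s: 3.12
ee_pos: [0.6116, 0.0061, 0.1302]
eef_rot: [-3.137, -0.002, 1.999]
force: [-0.6, 0.0, -0.1]
grip_width: 0.0005
```

```bash
python3 look.py w3.png
python3 - <<'E'
from h import *
a=save('top','t3.png');b=save('side','s3.png')
w=cv2.imread('pics/w3.png')
f=lambda c,x,y,w,h:cv2.resize(c['pixels'][y:y+h,x:x+w,::-1],(400,300),interpolation=cv2.INTER_CUBIC)
cv2.imwrite('pics/m3.png',np.vstack([np.hstack([f(a,200,140,80,60),f(b,205,150,80,60)]),np.hstack([cv2.resize(w,(400,300)),np.zeros((300,400,3),np.uint8)])]))
E
```

```text
[0.61156783 0.00605737 0.13016585] [-3.13695363e+00 -2.24656530e-03  1.99933573e+00] [-0.58342921  0.02932936 -0.10296218] [-0.12090525  0.00976466  0.0278029 ]
blue [154  56  28  29 624] ztop 0.0408 rect [503.3  67.4] [20.2 20.3] 81.6 range [0.493 0.057 0.026] [0.514 0.078 0.042]
blue [250 199  13  21 197] ztop 0.1343 rect [608.   14.1] [7.2 8. ] 24.9 range [0.604 0.01  0.102] [0.612 0.019 0.135]
orange [315  47  12  40 209] ztop 0.09 rect [610.5 112. ] [ 7.4 24.1] 20.0 range [0.603 0.101 0.086] [0.618 0.122 0.091]
orange [253  58  33   9 193] ztop 0.097 rect [577.2  99.4] [19.1  3.9] 19.8 range [0.568 0.095 0.086] [0.588 0.104 0.098]
```

View pics/m3.png

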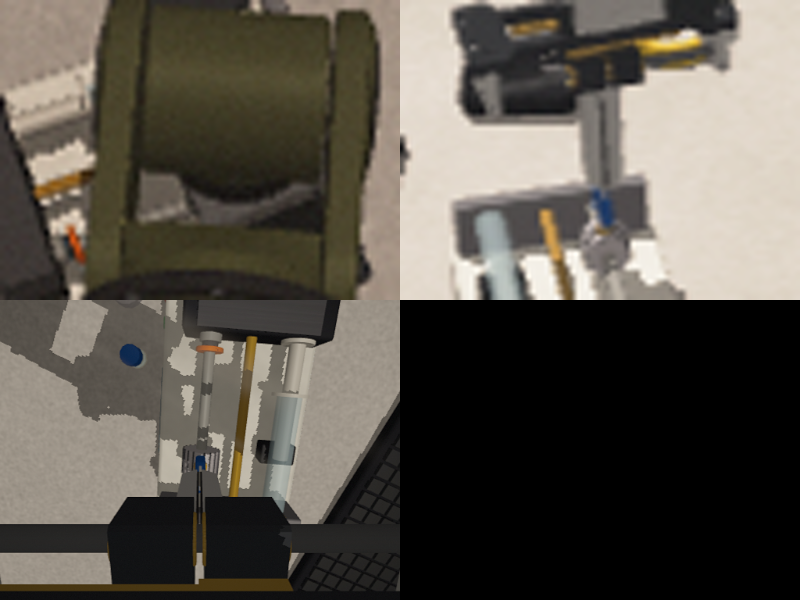

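```bash
python3 -m creep '{"translation":[[0,0,0],[0,0,0],[0,0,0]],"yaw":[0.1,0.2,0.3],"gripper":[255,255,255]}'
python3 look.py w4.png; python3 -c "
import cv2;i=cv2.imread('pics/w4.png')[170:290,170:330];cv2.imwrite('pics/w4c.png',cv2.resize(i,None,fx=4,fy=4,interpolation=cv2.INTER_CUBIC))"
```

```text
time_s: 3.52
ee_pos: [0.6116, 0.0061, 0.1301]
eef_rot: [-3.137, -0.002, 2.304]
force: [0.5, -0.5, 0.4]
grip_width: 0.0006
[0.61155591 0.00606519 0.13010753] [-3.13688935e+00 -2.29234360e-03  2.30426593e+00] [ 0.49978373 -0.5441917   0.43370965] [-0.07588244  0.04292161 -0.00505714]
blue [251 200  17  24 225] ztop 0.1347 rect [607.9  13.8] [7.9 8.1] 24.8 range [0.603 0.007 0.101] [0.617 0.018 0.152]
orange [295  65  31  15 204] ztop 0.0969 rect [576.3  99.5] [18.6  4.9] 22.0 range [0.566 0.094 0.055] [0.585 0.104 0.098]
orange [350  83  13  29 154] ztop 0.09 rect [610.3 108.9] [ 6.2 17.9] 19.6 range [0.605 0.1   0.086] [0.616 0.116 0.09 ]
orange [306 178  11  21  81] ztop 0.0896 rect [632.8  43.4] [ 3.2 16. ] 20.3 range [0.629 0.035 0.087] [0.636 0.05  0.09 ]
```

View pics/w4c.png

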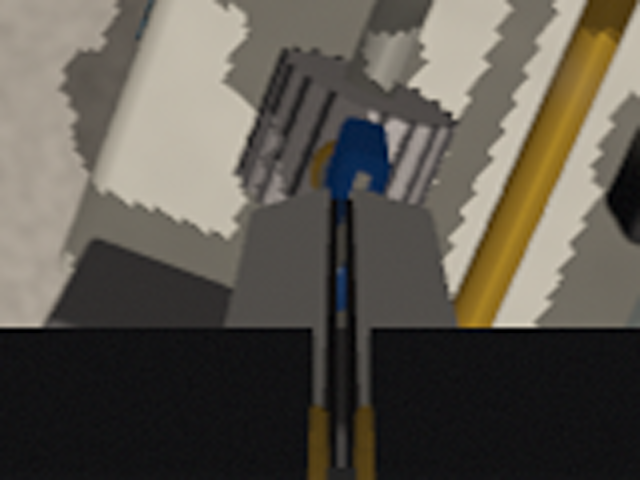

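Run:
```python
from h import *
o=ctrl.get_obs();c=ctrl.camera('wrist');P=pts(c,o)
for v in range(205,262,6): print('w',v,P[v,242].round(4),P[v,268].round(4))
T=np.array(c['tool_from_camera']);print(T.round(3))
b=ctrl.camera('side');P=pts(b)
for v in range(164,206,3): print('s',v,[(tuple(P[v,u].round(3)),tuple(b['pixels'][v,u])) for u in (244,246)])
```

```text
w 205 [0.6019 0.0022 0.0971] [0.6149 0.0151 0.0995]
w 211 [ 6.044e-01 -4.000e-04  9.960e-02] [0.6175 0.0122 0.101 ]
w 217 [ 0.6072 -0.0035  0.1003] [0.6213 0.0083 0.0978]
w 223 [0.5995 0.0086 0.1548] [0.6099 0.0178 0.1543]
w 229 [0.5999 0.0088 0.164 ] [0.6096 0.0177 0.1639]
w 235 [0.6002 0.0089 0.1721] [0.6092 0.0177 0.1731]
w 241 [0.6007 0.0088 0.1788] [0.6091 0.0174 0.1803]
w 247 [0.6004 0.0097 0.1878] [0.609  0.0172 0.1871]
w 253 [0.5866 0.0289 0.2473] [0.5911 0.0334 0.2478]
w 259 [0.5865 0.0293 0.2514] [0.5912 0.0332 0.2508]
[[ 0.001 -0.972 -0.233  0.068]
 [ 1.     0.001 -0.001 -0.   ]
 [ 0.001 -0.233  0.972 -0.193]
 [ 0.     0.     0.     1.   ]]
s 164 [((np.float64(0.606), np.float64(0.046), np.float64(0.264)), (np.uint8(33), np.uint8(36), np.uint8(34))), ((np.float64(0.601), np.float64(0.038), np.float64(0.259)), (np.uint8(38), np.uint8(37), np.uint8(37)))]
s 167 [((np.float64(0.606), np.float64(0.05), np.float64(0.255)), (np.uint8(40), np.uint8(40), np.uint8(37))), ((np.float64(0.602), np.float64(0.037), np.float64(0.246)), (np.uint8(37), np.uint8(37), np.uint8(39)))]
s 170 [
[... 1934 characters left out ...]
), np.uint8(58), np.uint8(101)))]
s 197 [((np.float64(0.618), np.float64(0.018), np.float64(0.101)), (np.uint8(204), np.uint8(191), np.uint8(186))), ((np.float64(0.611), np.float64(0.017), np.float64(0.101)), (np.uint8(114), np.uint8(106), np.uint8(103)))]
s 200 [((np.float64(0.618), np.float64(0.02), np.float64(0.089)), (np.uint8(123), np.uint8(115), np.uint8(112))), ((np.float64(0.611), np.float64(0.019), np.float64(0.089)), (np.uint8(115), np.uint8(108), np.uint8(105)))]
s 203 [((np.float64(0.618), np.float64(0.023), np.float64(0.078)), (np.uint8(123), np.uint8(114), np.uint8(113))), ((np.float64(0.608), np.float64(0.036), np.float64(0.09)), (np.uint8(116), np.uint8(110), np.uint8(105)))]
```

```bash
python3 -m creep '{"translation":[[0,0,0],[0,0,0],[0,0,0],[0,0,0],[0,0,0]],"yaw":[-0.1,-0.2,-0.305,-0.305,-0.305],"gripper":[170,170,170,170,170]}'
python3 -m creep '{"translation":[[0,0,-5],[0,0,-12],[0,0,-18],[0,0,-18]],"yaw":[0,0,0,0],"gripper":[170,170,170,170]}'
cat > tips.py <<'E'
from h import *
import sys
o=ctrl.get_obs();c=save('wrist',sys.argv[1]);P=pts(c,o)
Q=(P-o['ee_pos'])@Ro.from_euler('xyz',o['eef_rot']).as_matrix()
m=(abs(Q[...,0])<.025)&(abs(Q[...,1])<.06)&(P[...,2]>.138-.02)&(c['depth']>0)
hs=cv2.cvtColor(c['pixels'],cv2.COLOR_RGB2HSV);m&=~((hs[...,0]>95)&(hs[...,0]<130)&(hs[...,1]>110))
for s in(-1,1):
    k=m&(s*Q[...,1]>.002);q=Q[k];print(s,len(q),'tool z pct',np.percentile(q[:,2],[50,90,97,100]).round(4), q[q[:,2]>np.percentile(q[:,2],95)].mean(0).round(4))
print(o['ee_pos'],o['force'],o['grip_width'])
b=save('side','s_'+sys.argv[1])
i=c['pixels'][150:300,156:356,::-1];j=b['pixels'][150:210,205:285,::-1]
cv2.imwrite('pics/m_'+sys.argv[1],np.hstack([cv2.resize(x,(400,300),interpolation=cv2.INTER_CUBIC) for x in(i,j)]))
E
python3 tips.py w5.png
```

```text
time_s: 4.08
ee_pos: [0.6116, 0.0061, 0.1301]
eef_rot: [-3.137, -0.002, 1.993]
force: [0.2, -0.6, 0.5]
grip_width: 0.0292
time_s: 4.42
ee_pos: [0.6108, 0.0061, 0.1102]
eef_rot: [-3.135, -0.004, 1.993]
force: [0.4, -0.4, -0.3]
grip_width: 0.0317
-1 12611 tool z pct [-0.135  -0.0636 -0.0338 -0.0081] [ 0.0066 -0.0191 -0.0304]
1 12458 tool z pct [-0.1351 -0.0646 -0.0355 -0.0134] [ 0.007   0.0188 -0.032 ]
[0.61077312 0.00610672 0.1101565 ] [ 0.39526563 -0.43698369 -0.29155435] 0.03171989253215669
```

View pics/m_w5.png

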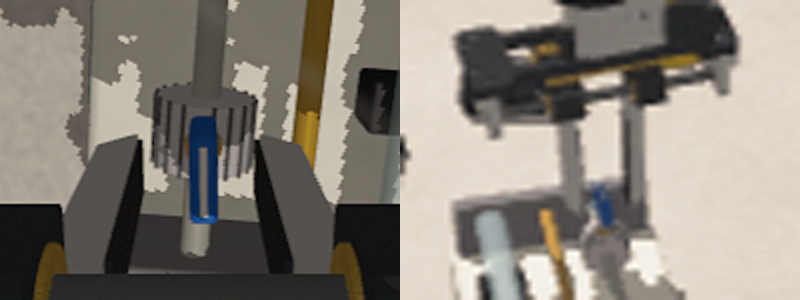

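```bash
python3 -m creep '{"translation":[[0.5,0,-5],[0.5,0,-10],[0.5,0,-11],[0.5,0,-11]],"yaw":[0,0,0,0],"gripper":[170,170,170,170]}'
python3 -m creep '{"translation":[[0,0,0],[0,0,0],[0,0,0],[0,0,0],[0,0,0]],"yaw":[0,0,0,0,0],"gripper":[255,255,255,255,255]}' 40
python3 tips.py w6.png
```

```text
time_s: 4.85
ee_pos: [0.6116, 0.0061, 0.1]
eef_rot: [-3.135, -0.003, 1.993]
force: [0.0, 0.1, -1.0]
grip_width: 0.0314
time_s: 5.27
ee_pos: [0.6121, 0.0063, 0.1003]
eef_rot: [-3.137, -0.003, 1.993]
force: [3.3, 2.2, -1.5]
grip_width: 0.0077
-1 11245 tool z pct [-0.1355 -0.0815 -0.0413 -0.0179] [ 0.0095 -0.0104 -0.0371]
1 9998 tool z pct [-0.1354 -0.0753 -0.0403 -0.0178] [ 0.0097  0.0091 -0.0361]
[0.61213293 0.00628596 0.10025896] [ 3.28466976  2.1824409  -1.52946298] 0.007738024572309217
```

```bash
python3 -m creep '{"translation":[[-0.5,0,0],[-0.5,0,0],[-0.5,0,0],[-0.5,0,0],[-0.5,0,0]],"yaw":[0.1,0.2,0.3,0.4,0.5],"gripper":[255,255,255,255,255]}'
python3 -c "
from h import *
o=ctrl.get_obs();print(o['force'],o['moment'])"
```

```text
time_s: 5.78
ee_pos: [0.6119, 0.0061, 0.1003]
eef_rot: [-3.137, -0.002, 2.498]
force: [2.8, -1.6, -2.3]
grip_width: 0.0075
[ 2.80674418 -1.62853187 -2.31833995] [-0.10281895 -0.80709287 -0.04562168]
```

```bash
python3 -m creep '{"translation":[[0,0,0],[0,0,0],[0,0,0],[0,0,0],[0,0,0]],"yaw":[0.11,0.22,0.33,0.44,0.55],"gripper":[255,255,255,255,255]}'
python3 -m creep '{"translation":[[0,0,0],[0,0,0],[0,0,0],[0,0,0]],"yaw":[0.11,0.2,0.25,0.25],"gripper":[255,255,255,255]}'
python3 tips.py w7.png; python3 look.py w7b.png|grep blue;python3 -c "
from h import *
o=ctrl.get_obs();print(o['force'],o['moment'])"
```

```text
time_s: 6.2
ee_pos: [0.6118, 0.0057, 0.1003]
eef_rot: [-3.136, -0.002, 3.053]
force: [1.4, -2.0, -0.3]
grip_width: 0.0075
time_s: 6.53
ee_pos: [0.6118, 0.0055, 0.1003]
eef_rot: [-3.136, -0.002, -2.978]
force: [3.2, -0.5, -0.8]
grip_width: 0.0078
-1 10914 tool z pct [-0.1355 -0.0796 -0.0404 -0.0177] [ 0.0097 -0.0096 -0.0366]
1 9970 tool z pct [-0.1355 -0.0738 -0.0395 -0.018 ] [ 0.0099  0.0099 -0.0358]
[0.61182175 0.00549982 0.10027114] [ 3.20653898 -0.54781332 -0.79793866] 0.007759892052440923
blue [345  54  34  33 829] ztop 0.0408 rect [503.1  66.7] [20.7 21.1] 52.2 range [ 0.485  0.056 -0.001] [0.514 0.09  0.042]
blue [247 213  16  56 664] ztop 0.1344 rect [611.2   5.7] [25.2  7.9] 9.0 range [ 0.599 -0.     0.087] [0.642 0.016 0.136]
[ 2.20137474 -1.45398545 -1.78117003] [-0.27574827 -0.4588973   0.13111238]
```

View pics/m_w7.png

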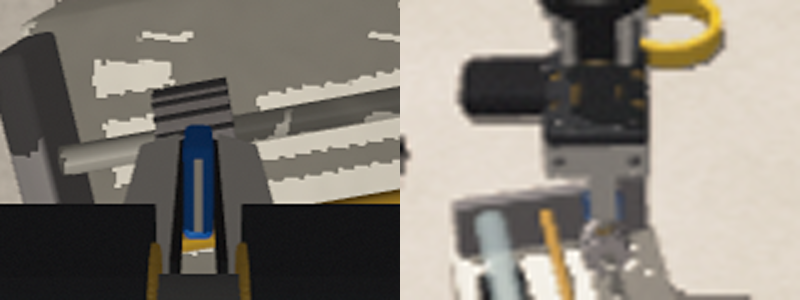

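```bash
python3 -m creep '{"translation":[[-0.7,1.9,0],[-2.1,5.6,0],[-4.2,11.3,0],[-6.2,16.9,0],[-6.9,18.8,0]],"yaw":[0,0,0,0,0],"gripper":[255,255,255,255,255]}'
python3 -c "
from h import *
o=ctrl.get_obs();print(o['ee_pos'],o['force'],o['moment'])"
```

```text
time_s: 7.1
ee_pos: [0.605, 0.0241, 0.1003]
eef_rot: [-3.135, -0.002, -2.983]
force: [5.6, -5.8, -2.4]
grip_width: 0.0076
[0.60501264 0.0240686  0.1002815 ] [ 5.55940439 -5.7802981  -2.39152549] [-1.12540868 -0.92914929  0.09864905]
```

```bash
cat > f.py <<'E'
from h import *
o=ctrl.get_obs();d=np.array([-.347,.938]);n=np.array([.938,.347])
p=(o['ee_pos'][:2]-[.6118,.0055])*1000
print('s %.2f lat %.2f  Fs %.2f Flat %.2f Fz %.2f t %.2f w %.4f yaw %.3f'%(p@d,p@n,o['force'][:2]@d,o['force'][:2]@n,o['force'][2],o['time_s'],o['grip_width'],o['eef_rot'][2]))
E
python3 -m creep '{"translation":[[-1.7,4.7,0],[-4.2,11.3,0],[-7.6,20.6,0],[-11.1,30,0],[-13.2,35.6,0]],"yaw":[0,0,0,0,0],"gripper":[255,255,255,255,255]}'; python3 f.py
python3 -m creep '{"translation":[[-0.7,1.9,0],[-1.4,3.8,0],[-2.1,5.6,0],[-2.8,7.5,0],[-3.5,9.4,0]],"yaw":[0,0,0,0,0],"gripper":[255,255,255,255,255]}'; python3 f.py
```

```text
time_s: 7.52
ee_pos: [0.592, 0.0596, 0.1003]
eef_rot: [-3.133, -0.001, -2.985]
force: [6.6, -4.7, -3.5]
grip_width: 0.0077
s 57.64 lat 0.21  Fs -6.66 Flat 4.58 Fz -3.47 t 7.52 w 0.0077 yaw -2.985
time_s: 7.93
ee_pos: [0.5889, 0.0683, 0.1003]
eef_rot: [-3.132, -0.0, -2.987]
force: [4.9, -5.8, -3.0]
grip_width: 0.0077
s 66.87 lat 0.30  Fs -7.09 Flat 2.57 Fz -2.95 t 7.93 w 0.0077 yaw -2.987
```

```bash
python3 -m creep '{"translation":[[-0.7,1.9,0],[-1.4,3.8,0],[-2.1,5.6,0],[-2.8,7.5,0],[-3.1,8.4,0]],"yaw":[0,0,0,0,0],"gripper":[255,255,255,255,255]}' >/dev/null; python3 f.py
python3 -m creep '{"translation":[[-0.35,0.9,0],[-0.7,1.9,0],[-1,2.8,0]],"yaw":[0,0,0],"gripper":[255,255,255]}'>/dev/null; python3 f.py
python3 -m creep '{"translation":[[-0.35,0.9,0],[-0.7,1.9,0],[-0.7,1.9,0]],"yaw":[0,0,0],"gripper":[255,255,255]}'>/dev/null; python3 f.py
```

```text
s 75.21 lat 0.38  Fs -6.44 Flat 2.52 Fz -2.87 t 8.35 w 0.0077 yaw -2.988
s 77.37 lat 0.39  Fs -7.09 Flat 2.50 Fz -2.41 t 8.60 w 0.0076 yaw -2.990
s 78.70 lat 0.37  Fs -6.04 Flat 2.54 Fz -2.72 t 8.85 w 0.0079 yaw -2.992
```

```bash
python3 -m creep '{"translation":[[-0.35,0.9,0],[-0.7,1.9,0],[-1,2.8,0]],"yaw":[0,0,0],"gripper":[255,255,255]}'>/dev/null; python3 f.py
python3 -m creep '{"translation":[[-0.35,0.9,0],[-0.7,1.9,0],[-0.7,1.9,0]],"yaw":[0,0,0],"gripper":[255,255,255]}'>/dev/null; python3 f.py
```

```text
s 80.86 lat 0.42  Fs -7.49 Flat 2.60 Fz -2.49 t 9.10 w 0.0080 yaw -2.993
s 82.18 lat 0.40  Fs -6.64 Flat 2.73 Fz -1.86 t 9.35 w 0.0077 yaw -2.995
```

```bash
python3 -m creep '{"translation":[[-0.35,0.9,0],[-0.7,1.9,0]],"yaw":[0,0],"gripper":[255,255]}'>/dev/null; python3 f.py
python3 -m creep '{"translation":[[-0.35,0.9,0],[-0.35,0.9,0]],"yaw":[0,0],"gripper":[255,255]}'>/dev/null; python3 f.py
python3 -m creep '{"translation":[[-0.35,0.9,0],[-0.35,0.9,0]],"yaw":[0,0],"gripper":[255,255]}'>/dev/null; python3 f.py
```

```text
s 83.32 lat 0.41  Fs -7.10 Flat 2.85 Fz -1.58 t 9.52 w 0.0079 yaw -2.997
s 83.53 lat 0.40  Fs -6.79 Flat 2.27 Fz -2.73 t 9.68 w 0.0078 yaw -2.999
s 83.76 lat 0.41  Fs -6.52 Flat 3.11 Fz -2.49 t 9.85 w 0.0078 yaw -3.000
```

```bash
for i in 1 ; do python3 -m creep '{"translation":[[-0.6,1.6,0],[-0.6,1.6,0]],"yaw":[0.01,0.01],"gripper":[255,255]}'>/dev/null; python3 f.py; done
python3 -m creep '{"translation":[[-0.6,1.6,0],[-0.6,1.6,0]],"yaw":[0.01,0.01],"gripper":[255,255]}'>/dev/null; python3 f.py
python3 -m creep '{"translation":[[-0.6,1.6,0],[-0.6,1.6,0]],"yaw":[0.01,0.01],"gripper":[255,255]}'>/dev/null; python3 f.py
```

```text
s 84.76 lat 0.43  Fs -6.08 Flat 3.05 Fz -1.57 t 10.02 w 0.0076 yaw -2.992
s 85.77 lat 0.43  Fs -6.40 Flat 3.25 Fz -2.05 t 10.18 w 0.0078 yaw -2.983
s 86.66 lat 0.43  Fs -7.37 Flat 3.17 Fz -3.03 t 10.35 w 0.0079 yaw -2.975
```

```bash
python3 -m creep '{"translation":[[-0.6,1.6,0],[-0.6,1.6,0]],"yaw":[0,0],"gripper":[255,255]}'>/dev/null; python3 f.py
python3 -m creep '{"translation":[[-0.6,1.6,0],[-0.6,1.6,0]],"yaw":[0,0],"gripper":[255,255]}'>/dev/null; python3 f.py
```

```text
s 87.26 lat 0.44  Fs -8.48 Flat 3.31 Fz -3.13 t 10.52 w 0.0077 yaw -2.977
s 87.66 lat 0.44  Fs -10.84 Flat 2.91 Fz -2.53 t 10.68 w 0.0078 yaw -2.979
```

```bash
python3 -m creep '{"translation":[[-0.7,1.9,0],[-0.7,1.9,0]],"yaw":[0,0],"gripper":[255,255]}'>/dev/null; python3 f.py
python3 -m creep '{"translation":[[-0.6,1.6,0],[-0.6,1.6,0]],"yaw":[0,0],"gripper":[255,255]}'>/dev/null; python3 f.py
```

```text
s 88.15 lat 0.46  Fs -11.80 Flat 2.71 Fz -3.43 t 10.85 w 0.0076 yaw -2.981
s 88.19 lat 0.46  Fs -13.20 Flat 3.27 Fz -3.21 t 11.02 w 0.0075 yaw -2.983
```

```bash
python3 -m creep '{"translation":[[-0.3,0.8,0],[-0.3,0.8,0],[-0.3,0.8,0],[-0.3,0.8,0],[-0.3,0.8,0]],"yaw":[-0.1,-0.2,-0.3,-0.4,-0.5],"gripper":[255,255,255,255,255]}'>/dev/null; python3 f.py
python3 -m creep '{"translation":[[-0.3,0.8,0],[-0.3,0.8,0],[-0.3,0.8,0],[-0.3,0.8,0],[-0.3,0.8,0]],"yaw":[-0.1,-0.2,-0.3,-0.4,-0.5],"gripper":[255,255,255,255,255]}'>/dev/null; python3 f.py
```

```text
s 88.31 lat 0.48  Fs -5.68 Flat 2.36 Fz -4.23 t 11.43 w 0.0078 yaw 2.793
s 88.56 lat 0.64  Fs -5.30 Flat 2.93 Fz -1.85 t 11.85 w 0.0078 yaw 2.287
```

```bash
python3 -m creep '{"translation":[[-0.2,0.5,0],[-0.2,0.5,0],[-0.2,0.5,0],[-0.2,0.5,0]],"yaw":[-0.1,-0.2,-0.28,-0.3],"gripper":[255,255,255,255]}'>/dev/null; python3 f.py
python3 -c "
from h import *
o=ctrl.get_obs();print(o['moment'])"; python3 look.py w8.png|grep -v red
```

```text
s 88.67 lat 0.83  Fs -4.84 Flat 2.20 Fz -2.78 t 12.18 w 0.0079 yaw 1.980
[-0.26536704 -1.13527121  0.12566531]
[0.58182191 0.08893824 0.10028965] [-3.10939245  0.01145481  1.97987356] [ 3.74521291 -3.77750454 -2.78333977] [-0.26536704 -1.13527121  0.12566531]
blue [143 168  31  29 664] ztop 0.0408 rect [503.2  67.9] [20.1 20.2] 50.0 range [0.493 0.058 0.019] [0.514 0.078 0.042]
blue [246 213  17  57 677] ztop 0.1345 rect [581.9  89.3] [ 8.2 25.8] 24.8 range [0.573 0.076 0.103] [0.589 0.101 0.135]
orange [320  54   6  25  79] ztop 0.09 rect [579.6 189.2] [ 2.6 13.5] 29.6 range [0.576 0.184 0.086] [0.584 0.195 0.091]
orange [240 192  36  13 295] ztop 0.0967 rect [576.8 101.8] [20.2  4. ] 20.3 range [0.566 0.097 0.081] [0.588 0.107 0.098]
```

```bash
python3 -m creep '{"translation":[[0,0,0],[0,0,0],[0,0,0],[0,0,0]],"yaw":[0,0,0,0],"gripper":[190,180,170,170]}'; python3 f.py
python3 -m creep '{"translation":[[0,0,5],[0,0,20],[0,0,45],[0,0,75],[0,0,95]],"yaw":[0,0,0,0,0],"gripper":[170,170,170,170,170]}'
python3 -m creep '{"translation":[[11,-28,5],[22,-56,10],[22,-56,10],[22,-56,10]],"yaw":[0,0,0,0],"gripper":[170,170,170,170]}'
python3 look.py w9.png
```

```text
time_s: 12.57
ee_pos: [0.5817, 0.0891, 0.1003]
eef_rot: [-3.109, 0.011, 1.981]
force: [0.3, -0.2, 0.2]
grip_width: 0.0297
s 88.86 lat 0.76  Fs -0.33 Flat 0.17 Fz 0.21 t 12.57 w 0.0297 yaw 1.981
time_s: 12.98
ee_pos: [0.582, 0.0892, 0.1984]
eef_rot: [-3.111, 0.012, 1.981]
force: [0.5, -0.2, 0.0]
grip_width: 0.0316
time_s: 13.32
ee_pos: [0.6042, 0.0323, 0.2088]
eef_rot: [-3.112, 0.012, 1.979]
force: [1.2, 0.2, -0.4]
grip_width: 0.0312
[0.60416821 0.03229075 0.20875057] [-3.1116892   0.01183861  1.97935567] [ 1.18175137  0.2163842  -0.36498901] [-0.01906103  0.02766389  0.01584655]
blue [182  95  16  10  72] ztop 0.0409 rect [504.2  75.3] [ 4.3 15.8] 82.4 range [0.494 0.072 0.001] [0.512 0.078 0.042]
blue [256 103  10  34 192] ztop 0.1346 rect [581.6  88.4] [ 7.1 25.5] 23.8 range [0.574 0.075 0.086] [0.591 0.101 0.136]
blue [177 104  14  11  63] ztop 0.0411 rect [501.8  60.1] [ 5.1 17. ] 77.1 range [0.494 0.057 0.038] [0.511 0.064 0.042]
orange [297 105   8  16  80] ztop 0.0903 rect [612.4 107. ] [ 6.6 13.3] 21.9 range [0.608 0.1   0.086] [0.618 0.113 0.091]
orange [291 163   8  24  97] ztop 0.0901 rect [632.2  52.6] [ 6.7 22.1] 21.0 range [0.625 0.043 0.086] [0.639 0.062 0.091]
```

View pics/w9.png

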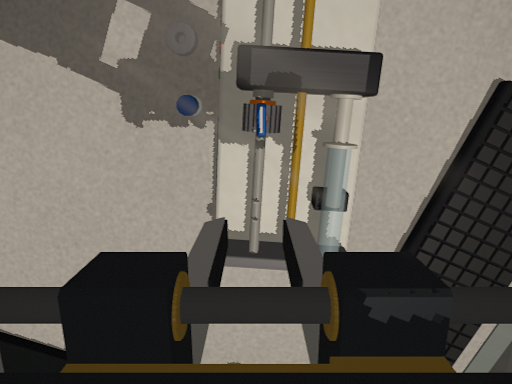

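```bash
python3 -m creep '{"translation":[[-11,28,10],[-22,56,21],[-22,56,21],[-22,56,21]],"yaw":[0,0,-0.07,-0.07],"gripper":[100,0,0,0]}'
sed -i 's/>60 and/>25 and/' look.py; python3 look.py w10.png
python3 - <<'E'
from h import *
z=np.load('s.npz');a={k[:-1]:z[k] for k in z if k[-1]=='s'};b=ctrl.camera('side')
for c in(a,b):
    hs=cv2.cvtColor(c['pixels'],cv2.COLOR_RGB2HSV);P=pts(c)
    for nm,lo,hi in(('vial',(95,110,50),(130,255,255)),('red',(0,100,60),(6,255,255)),('o',(5,150,120),(20,255,255))):
        m=(cv2.inRange(hs,lo,hi)>0)&(abs(P[...,0]-.56)<.1)&(abs(P[...,1]-.13)<.13);print(nm,m.sum(),np.median(P[m],0).round(4) if m.any() else '')
    k=(abs(P[...,0]-.55)<.08)&(abs(P[...,1]-.12)<.1)&(P[...,2]>.085)&(P[...,2]<.11)&(c['pixels'].max(-1)<50);print('pusher',k.sum(),P[k].mean(0).round(4))
E
```

```text
time_s: 13.7
ee_pos: [0.5812, 0.0914, 0.2301]
eef_rot: [-3.112, 0.012, 1.91]
force: [-0.1, 0.7, -0.2]
grip_width: 0.0546
[0.58119925 0.09135838 0.23006581] [-3.11198177  0.01152351  1.9102651 ] [-0.05813292  0.71042035 -0.23215001] [-0.08643094  0.03097037  0.00208726]
blue [183 156  19  19 285] ztop 0.0411 rect [503.5  67.8] [18.9 20.2] 18.5 range [0.494 0.057 0.025] [0.514 0.078 0.042]
blue [253 174  11  31 192] ztop 0.1346 rect [581.5  88.8] [ 7.6 25.4] 24.8 range [0.574 0.077 0.102] [0.59  0.101 0.135]
orange [293  12   7  50 156] ztop 0.0901 rect [568.2 227.7] [ 5.9 41.6] 21.1 range [0.558 0.209 0.086] [0.578 0.246 0.091]
orange [253  17   9  29  64] ztop 0.1349 rect [535.5 211.8] [ 5.8 20.9] 29.6 range [0.532 0.202 0.132] [0.543 0.222 0.135]
orange [292 104   7  16  87] ztop 0.0896 rect [591.5 164.9] [ 6.1 14.2] 21.0 range [0.587 0.157 0.086] [0.597 0.172 0.091]
orange [291 158   7  29 117] ztop 0.0901 rect [612.1 108.7] [ 6.4 29.3] 20.7 range [0.604 0.094 0.086] [0.619 0.122 0.091]
orange [259 166  12   5  41] ztop 0.0974 rect [581.2 103.1] [9.1 3.6] 22.8 range [0.576 0.101 0.085] [0.588 0.106 0.098]
red [252  12  10  34 217] ztop 0.1348 rect [535.5 213.9] [ 7.2 24.4] 19.7 range [0.528 0.202 0.131] [0.543 0.226 0.135]
vial 42 [0.5083 0.0719 0.0401]
red 31 [0.5375 0.2197 0.1304]
o 62 [0.5944 0.109  0.0886]
pusher 94 [0.5819 0.1521 0.0925]
vial 43 [0.5084 0.0786 0.0393]
red 34 [0.538  0.2179 0.1291]
o 67 [0.5928 0.1098 0.0891]
pusher 98 [0.579  0.1497 0.093 ]
```

```bash
python3 -c "
from station import ctrl
print(ctrl.hand_in())"
```

```text
the job is handed in; nothing more can be done
None
```

The collar is now against the orange buffer with the blue screw tight again, and the job is handed in at about 14 s of robot time.

**What I did**
- I loosened the blue screw to about 1.37 rad.
- I slid the collar about 88 mm along the rod until it touched the buffer and pressed in.
- I turned the screw back to about 0.07 rad, released it and moved clear.

**Press on the buffer**
- The wrist force while pressing was 12–13 N. Subtracting about 6.8 N of drag leaves about 6 N on the buffer, with first touch near 86.3 mm of travel.
- In the last wrist view the wing sits 87.9 mm along the rod and the buffer face is about 1.8 mm back. That is about 5–5.5 N left on the buffer, with an uncertainty of about ±1.5 N.
- The highest press felt was well below 15 N.

**Other checks**
- **Screw:** the wing angle gives about 0.07 rad, under the 0.25 limit for tight.
- **Surroundings:** the vial, red collar and pusher read within a few mm of where they started. That is within the camera's scatter at that distance, except that the side view put the vial about 7 mm off. The wrist camera showed it had not moved (503.5, 68 mm both times). I did not re-measure the other objects, but the arm's path stayed clear of them.

**Disagreements**
- **First grasp:** it closed on nothing. The fingertips stood about 37 mm higher than the stated tool frame implied. I found this from the depth image, went lower and gripped properly.
- **Tool tilt:** the tool was tilted about 1.7° after tightening. This had no visible effect.

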